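Show the colour and where it goes

ROBOT

A 6-joint arm with a two-finger parallel gripper is mounted at the origin on the work surface. World frame = base frame: x ahead of the robot, y to its left, z up, the work surface at z = 0. Lengths are in mm, angles in rad, forces in N, time in s.
With the tool pointing down it reaches from about 200 to 875 mm from the base axis. Payload 3.4 kg.
Tool frame: the origin (TCP) lies between the finger pads, 19 mm behind the fingertips; this is the grasp point; z points along the fingers, y is the line along which they close (so a half turn about z gives the same grasp; the last joint's range is limited). The gripper opens to 94 mm and grips with 3 to 60 N. Pads are 16 mm wide; open, the fingers measure 119 mm over their backs; the gripper's body (75 mm by 177 mm) begins 78 mm behind the grasp point.
Start: joints at [1.108, 0.276, 1.505, -0, 1.361, -0.121], TCP at [192.749, 541.767, 224.293] pointing down, gripper open.
Joint ranges: [-2.89, 2.89], [-0.75, 2.08], [0.22, 2.7], [-1.18, 4.32], [0.11, 2.71], [-2.7, 2.7]. Speed limits (rad/s): [2.57, 2.57, 3.14, 3.14, 3.14, 3.14].

INTERFACE

Orientations are given as [roll, pitch, yaw] about the fixed x, y, z axes, in that order (R = Rz(yaw) Ry(pitch) Rx(roll)).
In Python, from workcell import bot, optics gives the robot as it stands. The module is installed in compiled form; this text tells all that it offers.
- The arm moves only by the tool send_rows, never from a script. Its argument "steps" is a list that holds one entry, the list of rows, each a list of 5 numbers: the shift along the tool's x, y, z in mm, then the turn about the tool's z in rad, then the finger opening in mm, from 0 to 94. A call has 1 to 10 rows; each row shifts and turns the commanded pose from where the row before left it, along the tool's axes as they then stand; what a row does not reach is not made up. A row lasts 1/10 s, in which the tool goes at most 50 mm and 8.59 degrees, less where a joint would pass 70% of its speed; a pose out of reach is approached as far as the arm can. A call is refused whole if a number of a shift passes 50 or a number of a turn 0.15, either way. A call with a gripper value outside its range is refused whole. The fingers move at their own pace and stop on an object; "force" is the grip in N (left out, the last holds). Time passes only in rows, so rows that do not move let the fingers close. It gives the time, the measured TCP pose, the force, the opening and the grip force at its end, in the units of the state.
- bot.read_state(): the state, without advancing time (a new reading comes with each control period).
- optics.capture(name): name is "scene" or "top" or "wrist"; returns the picture (420x560x3 uint8, blue, green, red); there is no depth.
- optics.camera_params(name): a dict with "vertical_fov" (degrees; the focal length in pixels is half the picture's height over the tangent of half this angle, whatever the lens; pixels are square), "cx", "cy" (the principal point, pixels), "rvec" (rotation vector, rad) and "tvec" (3), from world to camera coordinates, as OpenCV has them. Camera axes: x right, y down, z forward; pixel columns grow to the right and rows downward; lengths in mm; the calibration is good to about 2 mm. A picture is of the moment at which its call begins: read the wrist's pose just before it. camera_params takes no time and is no camera call; for the wrist camera it gives the pose at the moment of the call.
- bot.job_done(): hands the job in; it is judged then, once.
The state is a dict: "clock": time; "q": joint angles; "dq": joint speeds; "tau": joint torques, N m; "tool_pos": TCP position; "orientation": TCP orientation; "force": force on the tool from outside, world axes, zero at the start; "wrist_torque": the same for the moment, N m; "finger_gap": opening from 0.0 (shut) to 1.0 (fully open); "grasp_force": force on a finger pad.
Only numpy, scipy, OpenCV 4.12 (cv2) and the standard library are available. Lean on these libraries where they do the work, as an engineer would, in place of code of your own. Each camera call takes 0.05 s, during which the arm holds its last target. There are 200 camera calls.

TASK

We are filming a painting lesson: press the red record button down fully and let it come up again, then point at the jar of yellow paint, and after that at the lemon painted on the wet canvas. Each time bring the fingertips directly over the middle of it, two to four centimetres above, and keep still there for a good two seconds; do not point at the other jars or fruits. Touch nothing on the table but the button, lift nothing, and finish with the arm drawn well back from the canvas, at least 15 cm above it or away from it.

Things in the scene. Friction and masses are not known exactly. Their poses are not given: they have to be found in the camera images.
- rec_top (a point): middle of the top face of the round red record button (32 mm across) in its black housing, which is fixed on the table between the robot and the easel; it is pressed straight down and moves with the button
- rec (a joint): travel of the record button in m: 0 up, 0.006 fully down; a spring (about 5 N fully down) brings it up again
- jar_yellow: closed jar of yellow paint with a yellow lid and a paper band round it, 54 mm across, 72 mm tall, standing loose in the tray. Origin at the centre of its underside, z up
- jar_yellow_lid (a point): centre of the top of the yellow jar's lid, 72 mm above its underside
- jar_red: closed jar of red paint with a red lid and a paper band round it, 54 mm across, 72 mm tall, standing loose in the tray. Origin at the centre of its underside
- jar_red_lid (a point): centre of the top of the red jar's lid
- jar_green: closed jar of green paint with a green lid and a paper band round it, 54 mm across, 72 mm tall, standing loose in the tray. Origin at the centre of its underside
- jar_green_lid (a point): centre of the top of the green jar's lid
- tray: shallow open wooden tray fixed on the table to the robot's right, 130 x 270 x 22 mm (its long side along its y), with the three jars standing in a row along its y, about 90 mm apart, in any order. Origin under its centre, z up
- easel: low wooden table easel, fixed, to the robot's left, with a wet canvas 200 mm (along the slope) by 280 mm (along its y) that rises away from the robot (along the easel's +x) at 18 degrees; origin on the table under the canvas's middle, where the painted surface is 60 mm high; the canvas surface runs from 29 mm high at its near edge to 91 mm at its far edge
- lemon: painted yellow lemon, 66 x 42 mm. Fixed flat patch 2 mm thick on the canvas; its origin is its middle on the canvas surface (60 mm above the table), z vertical, x the uphill direction seen from above. The three fruits stand in one row across the canvas, 80 mm apart, in any order
- apple: painted red apple, 60 x 52 mm, with a brown stalk. Fixed flat patch 2 mm thick on the canvas; its origin is its middle on the canvas surface (60 mm above the table), z vertical, x the uphill direction seen from above. The three fruits stand in one row across the canvas, 80 mm apart, in any order
- pear: painted green pear, 48 mm wide, 63 mm long, with a brown stalk. Fixed flat patch 2 mm thick on the canvas; its origin is its middle on the canvas surface (60 mm above the table), z vertical, x the uphill direction seen from above. The three fruits stand in one row across the canvas, 80 mm apart, in any order
- brush_pot: white ceramic pot, 80 mm across the rim, 90 mm tall, with brushes standing in it up to 215 mm high; loose, beyond the tray and the easel. Origin at the centre of its underside
- brush: paint brush 190 mm long lying loose on the table beyond the tray. Origin at the underside of its middle, along its x
Mind the look-alikes: they are no part of the job. There is more than one size of the jar_yellow; the one meant has the size given above. There is more than one size of the part that bears rec_top; the job needs the larger.

How it is judged:
By the outcome, as a careful person would: the job done as asked, in the order asked, and still so for the second after the job is handed in, with the robot touching nothing.
It also fails if it takes over 61 s, if anything falls off the work surface, if the arm or the gripper's body presses on something with over 40 N, if the wrist force passes 120 N, or if a joint passes its speed limit or range.

## Working session

There is one attempt and no reset: what is moved stays moved. The work goes in short steps, Python scripts to look and compute and a tool call to move; the robot and the scene stay as the last step left them, time stands still between calls to the robot, and variables do not carry over. Pictures are saved under pics/ and viewed, at most 10 in all, crops included, and the job is handed in when it is done.

Besides the shell and the picture viewer there is one more tool, called by a JSON object that holds its "api" and its "payload", one argument or row to a line. send_rows: Moves the arm, as the interface text tells. Its arguments: {"type":"object","properties":{"steps":{"type":"array"},"force":{"type":"number"}},"required":["steps"]}

```bash
mkdir -p pics
cat > h.py <<'E'
import numpy as np, cv2
from workcell import bot, optics
def cam(n):
    p=optics.camera_params(n); f=210/np.tan(np.radians(p["vertical_fov"])/2)
    R=cv2.Rodrigues(np.array(p["rvec"],float))[0]; t=np.array(p["tvec"],float).ravel()
    return f,p["cx"],p["cy"],R,t
def ray(c,u,v,z):
    f,cx,cy,R,t=c; d=R.T@np.array([(u-cx)/f,(v-cy)/f,1]); o=-R.T@t
    return o+d*(z-o[2])/d[2]
E
python3 - <<'E'
from h import *
s=bot.read_state(); print({k:s[k] for k in('clock','tool_pos','orientation','force','finger_gap')})
for n in("top","scene"):
    im=optics.capture(n); cv2.imwrite(f"pics/{n}0.png",im)
    c=cam(n); print(n,optics.camera_params(n))
E
```

```text
{'clock': 0.0, 'tool_pos': array([192.5128728 , 541.27383663, 223.42771713]), 'orientation': array([-3.13983283e+00, -1.78951888e-04,  2.79982918e+00]), 'force': array([ 0.19349032, -0.34077194, -0.59428203]), 'finger_gap': 1.0019935117510101}
top {'vertical_fov': 54.809389551805246, 'cx': 270.66950078632647, 'cy': 210.35748707770355, 'rvec': array([ 2.14100946, -2.17007757,  0.19320066]), 'tvec': array([-53.02907031, 556.57588569, 829.99025411])}
scene {'vertical_fov': 43.42993383685428, 'cx': 281.25630818535564, 'cy': 207.10656091838192, 'rvec': array([ 1.80023391,  1.96119884, -0.63567752]), 'tvec': array([ 116.78841832, -411.72149256, 1491.2126378 ])}
```

View pics/top0.png

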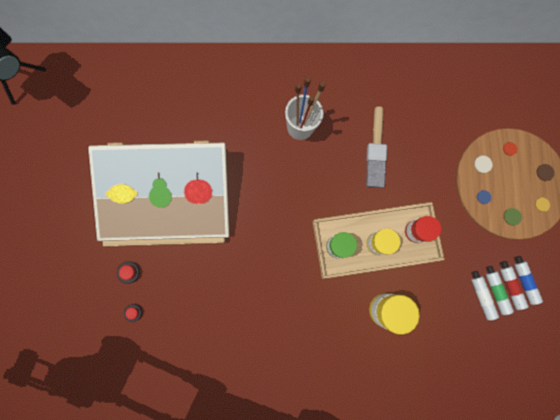

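View pics/scene0.png

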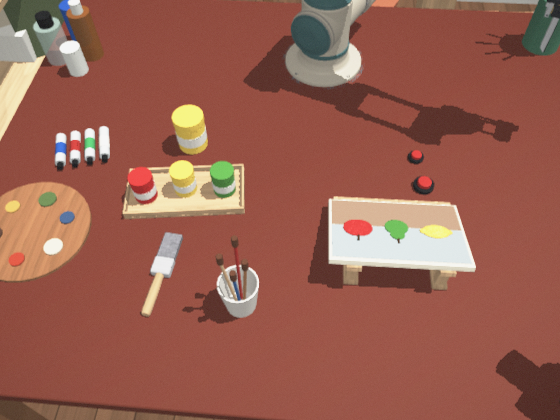

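The top view shows the tray with green (343,245), yellow (387,241) and red (427,229) jars. A bigger yellow jar stands outside the tray at (400,314). There are two red buttons, at (128,272) and (133,313). On the canvas, left to right, are the lemon (121,194), pear (160,193) and apple (198,191). Next I measure sizes and positions.

Run:
```python
from h import *
im=cv2.imread("pics/top0.png"); c=cam("top"); hsv=cv2.cvtColor(im,cv2.COLOR_BGR2HSV)
H,S,V=cv2.split(hsv)
yel=((H>20)&(H<35)&(S>170)&(V>140)).astype(np.uint8)
red=(((H<6)|(H>174))&(S>150)&(V>140)).astype(np.uint8)
for nm,m in(("yel",yel),("red",red)):
    n,l,st,ce=cv2.connectedComponentsWithStats(m)
    for i in range(1,n):
        if st[i][4]>40:
            u,v=ce[i]
            z=60 if u<230 and v<230 else 25 if u<230 else 72
            w=[np.linalg.norm(ray(c,st[i][0],v,z)-ray(c,st[i][0]+st[i][2],v,z)),np.linalg.norm(ray(c,u,st[i][1],z)-ray(c,u,st[i][1]+st[i][3],z))]
            print(nm,ce[i].round(1),st[i],"xyz",ray(c,u,v,z).round(0),"size",np.round(w))
def proj(n,X):
    f,cx,cy,R,t=cam(n); p=R@np.array(X,float)+t; return f*p[0]/p[2]+cx,f*p[1]/p[2]+cy
print(proj("top",[192.5,541.3,223]),proj("scene",[192.5,541.3,223]),proj("top",[0,0,0]),proj("scene",[0,0,0]))
a=[cv2.resize(im[y:y+90,x:x+120],None,fx=3.3,fy=3.3,interpolation=2) for x,y in((90,150),(70,245),(340,190),(350,265))]
cv2.imwrite("pics/crop.png",np.vstack([np.hstack(a[:2]),np.hstack(a[2:])]))
cv2.imwrite("pics/w0.png",optics.capture("wrist"))
```

```text
yel [375.8 244.2] [372 233  13  20  46] xyz [ 478. -276.   72.] size [27. 41.]
yel [400.9 314.3] [378 295  41  40 596] xyz [ 336. -320.   72.] size [84. 79.]
red [197.8 191.4] [185 180  27  23 494] xyz [595.  94.  60.] size [57. 50.]
red [427.1 228.2] [412 216  30  25 563] xyz [ 510. -386.   72.] size [63. 53.]
red [125.9 272. ] [119 265  15  15 171] xyz [429. 249.  25.] size [32. 32.]
red [514.2 287.1] [507 279  15  16 148] xyz [ 386. -558.   72.] size [31. 32.]
red [131.1 313.1] [126 308  11  11 104] xyz [344. 235.  25.] size [23. 23.]
(np.float64(-113.66253802978412), np.float64(430.660551383236)) (np.float64(569.058434354308), np.float64(49.549018286628694)) (np.float64(244.79038237086468), np.float64(481.97630237638066)) (np.float64(322.5537045087878), np.float64(61.518274879564586))
```

View pics/crop.png

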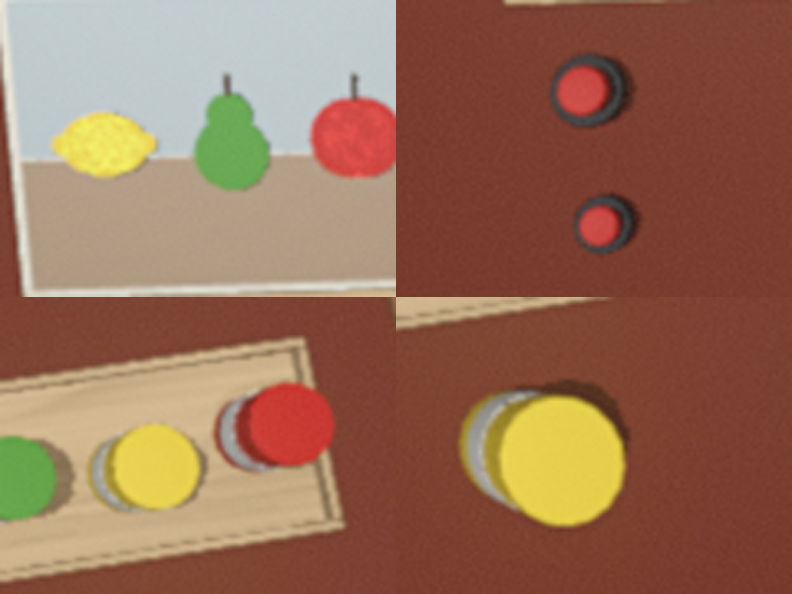

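View pics/w0.png

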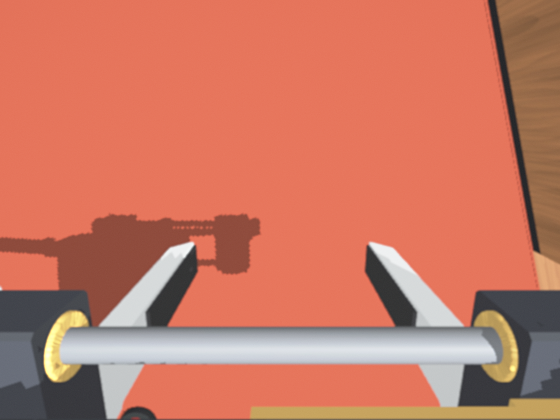

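The crop confirms the targets. The button is at (126,272): its red face is 32 mm across, against 23 mm for the one at (131,313). The jar is the one in the tray at (387,241), about 54 mm, not the bigger one (80 mm) outside the tray at (401,314). The lemon is the left fruit at (121,194). The wrist picture shows the fingers open, with bare table and the arm's shadow below. Next I triangulate.

Run:
```python
from h import *
def comps(n,lo=25):
    im=cv2.imread(f"pics/{n}0.png"); H,S,V=cv2.split(cv2.cvtColor(im,cv2.COLOR_BGR2HSV))
    out={}
    for nm,m in(("yel",(H>20)&(H<35)&(S>140)&(V>120)),("red",((H<6)|(H>174))&(S>170)&(V>150))):
        k,l,st,ce=cv2.connectedComponentsWithStats(m.astype(np.uint8))
        for i in range(1,k):
            if st[i][4]>lo: print(n,nm,ce[i].round(1),st[i])
comps("top");comps("scene")
```

```text
top yel [121.4 193.6] [107 185  30  18 375]
top yel [542.2 204.2] [536 198  14  13 140]
top yel [385.8 241.2] [372 229  29  25 566]
top yel [371.7 304.8] [369 295  10  22  30]
top yel [398.1 313.6] [ 377  295   42   40 1308]
top red [509.6 146.2] [504 143  12   8  33]
top red [199.4 193.4] [185 181  26  22 199]
top red [427.7 228.2] [415 216  27  25 515]
top red [128.2 269.6] [121 265  13  14  41]
top red [514.2 286.9] [508 280  13  15 124]
top red [134.  312.8] [130 308   7  11  27]
scene yel [189.9 129.9] [173 116  32  23 340]
scene yel [194.5 148.9] [180 140  28  14 133]
scene yel [183.2 180.5] [171 170  23  17 163]
scene yel [186.5 193.7] [176 188  20   9  53]
scene red [ 74.7 144.7] [ 70 140  10  10  69]
scene red [416.2 154. ] [412 151  10   7  57]
scene red [140.6 178.9] [128 167  25  26 462]
scene red [424.3 181.2] [418 177  14  11 104]
scene red [149.2 199.6] [140 194  17   9  36]
scene red [357.1 227. ] [344 220  27  15 297]
scene red [ 16.  258.9] [  9 253  15  13 132]
```

Run:
```python
from h import *
def tri(a,b):
    P=[]
    for n in("top","scene"):
        f,cx,cy,R,t=cam(n); P.append(np.array([[f,0,cx],[0,f,cy],[0,0,1]])@np.c_[R,t])
    X=cv2.triangulatePoints(P[0],P[1],np.array(a,float).reshape(2,1),np.array(b,float).reshape(2,1)).ravel(); return (X[:3]/X[3]).round(1)
print("btn tri",tri((125.9,272),(424.3,181.2)),"apple tri",tri((197.8,191.4),(357.1,227)))
t=cam("top")
for z in(20,25,30): print("btn",z,ray(t,125.9,272,z).round(1))
for z in(76,80): print("jar",z,ray(t,387,241.5,z).round(1))
print("lemon",ray(t,121.4,193.6,62).round(1),"apple",ray(t,197.8,191.4,62).round(1))
s=bot.read_state(); w=cam("wrist"); print("wristcam pos",(-w[3].T@w[4]).round(0),"axis",w[3][2].round(2),w[0])
```

```text
btn tri [429.3 250.6  23. ] apple tri [594.8  93.8  63.8]
btn 20 [429.3 251.   20. ]
btn 25 [429.3 249.4  25. ]
btn 30 [429.3 247.8  30. ]
jar 76 [ 483.  -298.7   76. ]
jar 80 [ 482.7 -297.5   80. ]
lemon [592.1 253.   62. ] apple [595.2  93.3  62. ]
wristcam pos [123. 566. 383.] axis [ 0.24 -0.09 -0.97] 343.29757169728026
```

{"api": "send_rows", "payload": {
  "steps": [
    [[-32,-19.5,7,0,0],[-32,-19.5,7,0,0],[-32,-19.5,7,0,0],[-32,-19.5,7,0,0],[-32,-19.5,7,0,0],[-32,-19.5,7,0,0],[-32,-19.5,7,0,0],[-32,-19.5,7,0,0],[-32,-19.5,7,0,0],[-32,-19.5,7,0,0]]
  ],
  "force": 10
}}

```text
clock: 1.15
tool_pos: [429.5, 249.4, 153.9]
orientation: [3.142, -0.0, 2.8]
force: [0.5, 0.5, 0.1]
finger_gap: 0.184
grasp_force: 0.0
```

```bash
cat > look.py <<'E'
import sys
from h import *
def state():
    s=bot.read_state(); print(round(s['clock'],2),s['tool_pos'].round(1),s['orientation'].round(3),s['force'].round(1),round(float(s['finger_gap']),3)); return s
def delta(s,x,y,z):
    from scipy.spatial.transform import Rotation as Ro
    R=Ro.from_euler('xyz',s['orientation']).as_matrix(); print("to tool axes",(R.T@(np.array([x,y,z])-s['tool_pos'])).round(1))
E
python3 - <<'E'
from look import *
s=state(); c=cam("wrist"); im=optics.capture("wrist"); cv2.imwrite("pics/w1.png",im)
H,S,V=cv2.split(cv2.cvtColor(im,cv2.COLOR_BGR2HSV)); m=(((H<6)|(H>174))&(S>200)).astype(np.uint8)
def proj(X):
    f,cx,cy,R,t=c; p=R@np.array(X,float)+t; return f*p[0]/p[2]+cx,f*p[1]/p[2]+cy
print(proj([429,250,24]),proj([344,235,24]),proj(list(s['tool_pos'][:2])+[s['tool_pos'][2]-19]))
delta(s,429,250,60)
E
```

```text
1.15 [429.5 249.4 153.9] [ 3.142 -0.     2.8  ] [0.5 0.5 0.1] 0.184
(np.float64(281.58725870562523), np.float64(210.30439419745085)) (np.float64(229.26334303442079), np.float64(121.15161839215605)) (np.float64(281.39998619956356), np.float64(260.2067643849323))
to tool axes [ 0.6  0.4 93.9]
```

View pics/w1.png

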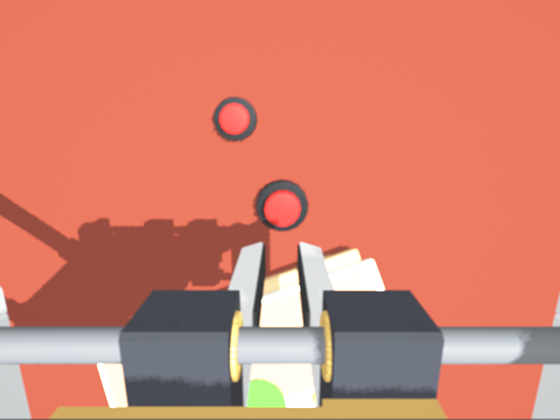

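The larger button shows at (283,208), within 2 px of the prediction, and the smaller one is at (235,119). I descend and press.

{"api": "send_rows", "payload": {
  "steps": [
    [[0.5,0.5,25,0,0],[0.5,0,25,0,0],[0,0,25,0,0],[0,0,20,0,0],[0,0,5,0,0],[0,0,3,0,0],[0,0,2,0,0],[0,0,2,0,0],[0,0,2,0,0],[0,0,0,0,0]]
  ]
}}

```text
clock: 2.2
tool_pos: [428.3, 251.7, 45.6]
orientation: [3.141, 0.001, 2.8]
force: [0.3, 0.9, -0.6]
finger_gap: 0.007
grasp_force: 0.0
```

{"api": "send_rows", "payload": {
  "steps": [
    [[0,1,1,0,0],[0,-1,1,0,0],[0,0,1,0,0],[0,0,1,0,0],[0,0,0,0,0]]
  ]
}}

```text
clock: 2.7
tool_pos: [428.1, 251.6, 41.2]
orientation: [-3.142, -0.0, 2.8]
force: [-0.7, 0.1, -0.2]
finger_gap: 0.007
grasp_force: 0.0
```

{"api": "send_rows", "payload": {
  "steps": [
    [[0,0,1,0,0],[0,0,1,0,0],[0,0,1,0,0],[0,0,0,0,0]]
  ]
}}

```text
clock: 3.1
tool_pos: [428.2, 251.6, 38.3]
orientation: [3.141, 0.0, 2.8]
force: [-0.3, -0.4, 2.6]
finger_gap: 0.007
grasp_force: 1.4
```

{"api": "send_rows", "payload": {
  "steps": [
    [[0,0,1,0,0],[0,0,1,0,0],[0,0,1,0,0],[0,0,0,0,0]]
  ]
}}

```text
clock: 3.5
tool_pos: [428.2, 251.6, 35.3]
orientation: [3.141, 0.0, 2.8]
force: [-1.4, -0.3, 4.7]
finger_gap: 0.003
grasp_force: 2.3
```

{"api": "send_rows", "payload": {
  "steps": [
    [[0,0,1,0,0],[0,0,0.5,0,0],[0,0,0,0,0]]
  ]
}}

```text
clock: 3.8
tool_pos: [428.2, 251.7, 34.9]
orientation: [3.141, 0.0, 2.8]
force: [-3.4, -1.1, 12.7]
finger_gap: 0.006
grasp_force: 6.5
```

Bottomed out: 12.7 N with no further travel. I hold, then release and travel to the jar at a safe height.

{"api": "send_rows", "payload": {
  "steps": [
    [[0,0,0,0,0],[0,0,0,0,0],[0,0,-3,0,0],[0,0,-7,0,0],[0,0,-25,0,0],[0,0,-40,0,0],[0,0,-40,0,0],[0,0,-40,0,0],[0,0,-40,0,0],[0,0,0,0,0]]
  ]
}}

```text
clock: 4.8
tool_pos: [431.2, 253.0, 234.2]
orientation: [3.134, 0.008, 2.8]
force: [0.5, 0.2, -0.1]
finger_gap: 0.006
grasp_force: 0.0
```

{"api": "send_rows", "payload": {
  "steps": [
    [[-15,-30,0,0,0],[-16,-34,0,0,0],[-16,-34,0,0,0],[-16,-34,0,0,0],[-16,-34,0,0,0],[-16,-34,0,0,0],[-16,-34,0,0,0],[-16,-34,0,0,0],[-16,-34,0,0,0],[-16,-34,0,0,0]]
  ]
}}

```text
clock: 5.8
tool_pos: [464.7, -119.6, 227.5]
orientation: [3.141, -0.002, 2.799]
force: [0.5, -0.9, 1.0]
finger_gap: 0.006
grasp_force: 0.0
```

{"api": "send_rows", "payload": {
  "steps": [
    [[-16,-34,0,0,0],[-16,-34,0,0,0],[-16,-34,0,0,0],[-16,-34,0,0,0],[-13,-27,0,0,0],[0,0,0,0,0],[0,0,0,0,0]]
  ]
}}

```text
clock: 6.5
tool_pos: [482.5, -297.3, 227.2]
orientation: [3.14, -0.003, 2.798]
force: [-0.9, 0.8, -0.7]
finger_gap: 0.007
grasp_force: 0.0
```

Run:
```python
from look import *
s=state(); c=cam("wrist"); im=optics.capture("wrist"); cv2.imwrite("pics/w2.png",im)
f,cx,cy,R,t=c; p=R@np.array([483,-298,78.])+t; print("pred",f*p[0]/p[2]+cx,f*p[1]/p[2]+cy)
H,S,V=cv2.split(cv2.cvtColor(im,cv2.COLOR_BGR2HSV)); m=((H>20)&(H<35)&(S>140)).astype(np.uint8)
k,l,st,ce=cv2.connectedComponentsWithStats(m)
for i in range(1,k):
    if st[i][4]>150: print(ce[i].round(1),st[i],ray(c,*ce[i],78).round(1))
delta(s,483,-298,127)
cv2.imwrite("pics/top2.png",optics.capture("top"))
```

```text
6.5 [ 482.5 -297.3  227.2] [ 3.140e+00 -3.000e-03  2.798e+00] [-0.9  0.8 -0.7] 0.007
pred 280.32148218729816 207.00921693434012
[206.4  46.5] [ 158    0   97   98 7797] [ 333.9 -309.4   78. ]
[280.4 204.7] [ 252  176   58   58 2582] [ 481.  -297.2   78. ]
to tool axes [ -1.   -0.7 100.2]
```

View pics/w2.png

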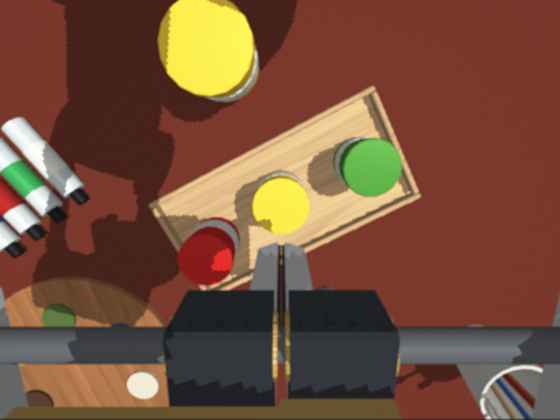

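The yellow lid in the tray is at (280,205), between red (206,258) and green (372,167); the large yellow jar outside is at (206,46). The lid works out at (481.5,-297.5). I descend 100 mm and hold.

{"api": "send_rows", "payload": {
  "steps": [
    [[0,0,25,0,0],[0,0,25,0,0],[0,0,25,0,0],[0,0,15,0,0],[0,0,10,0,0],[0,0,0,0,0],[0,0,0,0,0],[0,0,0,0,0],[0,0,0,0,0],[0,0,0,0,0]]
  ]
}}

```text
clock: 7.6
tool_pos: [483.5, -297.9, 129.4]
orientation: [-3.141, 0.001, 2.8]
force: [-0.1, 0.7, 0.2]
finger_gap: 0.009
grasp_force: 0.0
```

{"api": "send_rows", "payload": {
  "steps": [
    [[0,0,0,0,0],[0,0,0,0,0],[0,0,0,0,0],[0,0,0,0,0],[0,0,0,0,0],[0,0,0,0,0],[0,0,0,0,0],[0,0,0,0,0],[0,0,0,0,0],[0,0,0,0,0]]
  ]
}}

```text
clock: 8.6
tool_pos: [483.2, -297.6, 128.7]
orientation: [3.142, -0.0, 2.8]
force: [-0.2, -0.5, 0.0]
finger_gap: 0.006
grasp_force: 0.0
```

{"api": "send_rows", "payload": {
  "steps": [
    [[0,0,0,0,0],[0,0,0,0,0],[0,0,0,0,0],[0,0,0,0,0],[0,0,0,0,0],[0,0,0,0,0],[0,0,0,0,0],[0,0,0,0,0],[0,0,0,0,0],[0,0,0,0,0]]
  ]
}}

```text
clock: 9.6
tool_pos: [483.2, -297.6, 128.7]
orientation: [3.141, 0.0, 2.8]
force: [0.3, -0.2, -0.4]
finger_gap: 0.005
grasp_force: 0.0
```

Run:
```python
from look import *
s=state(); delta(s,592.5,252,225)
cv2.imwrite("pics/sc3.png",optics.capture("scene"))
```

```text
9.6 [ 483.2 -297.6  128.7] [3.141 0.    2.8  ] [ 0.3 -0.2 -0.4] 0.005
to tool axes [ 81.3 554.5 -96.2]
```

View pics/sc3.png

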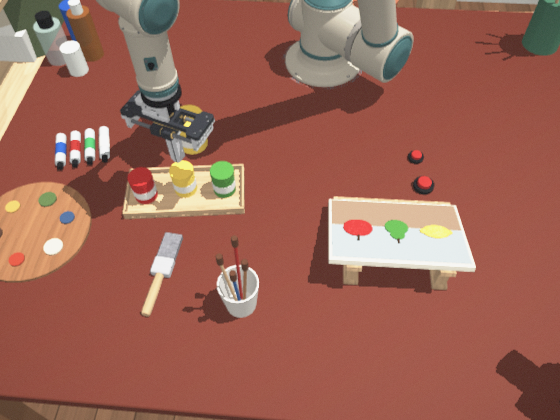

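The tips hang over the yellow jar at (180,155), nothing has been disturbed, and the button (424,184) is up again. A little more hold, then I rise and travel to the lemon.

{"api": "send_rows", "payload": {
  "steps": [
    [[0,0,0,0,0],[0,0,0,0,0],[0,0,0,0,0],[0,0,0,0,0],[0,0,-10,0,0],[0,0,-20,0,0],[0,0,-25,0,0],[0,0,-25,0,0],[0,0,-16,0,0],[2,20,0,0,0]]
  ]
}}

```text
clock: 10.65
tool_pos: [489.3, -280.8, 228.4]
orientation: [-3.138, 0.007, 2.798]
force: [0.2, -0.0, -0.7]
finger_gap: 0.005
grasp_force: 0.0
```

{"api": "send_rows", "payload": {
  "steps": [
    [[5,34,0,0,0],[5,34,0,0,0],[5,34,0,0,0],[5,34,0,0,0],[5,34,0,0,0],[5,34,0,0,0],[5,34,0,0,0],[5,34,0,0,0],[5,34,0,0,0],[5,34,0,0,0]]
  ]
}}

```text
clock: 11.65
tool_pos: [555.1, 60.4, 225.7]
orientation: [3.141, 0.001, 2.8]
force: [0.2, -0.2, 0.4]
finger_gap: 0.004
grasp_force: 0.0
```

{"api": "send_rows", "payload": {
  "steps": [
    [[5,34,0,0,0],[5,34,0,0,0],[5,34,0,0,0],[5,34,0,0,0],[5,34,0,0,0],[4,25,0,0,0],[0,0,0,0,0],[0,0,0,0,0]]
  ]
}}

```text
clock: 12.45
tool_pos: [592.7, 252.4, 225.1]
orientation: [-3.141, 0.0, 2.801]
force: [-0.5, -0.6, 0.2]
finger_gap: 0.004
grasp_force: 0.0
```

Run:
```python
from look import *
s=state(); c=cam("wrist"); im=optics.capture("wrist"); cv2.imwrite("pics/w4.png",im)
H,S,V=cv2.split(cv2.cvtColor(im,cv2.COLOR_BGR2HSV)); m=((H>20)&(H<35)&(S>140)).astype(np.uint8)
k,l,st,ce=cv2.connectedComponentsWithStats(m)
for i in range(1,k):
    if st[i][4]>150: print(ce[i].round(1),st[i],ray(c,*ce[i],62).round(1))
delta(s,592.5,252,111)
```

```text
12.45 [592.7 252.4 225.1] [-3.141  0.     2.801] [-0.5 -0.6  0.2] 0.004
[282.4 200.3] [ 251  179   64   43 1882] [591.1 254.1  62. ]
to tool axes [ 1.000e-01 -4.000e-01  1.141e+02]
```

View pics/w4.png

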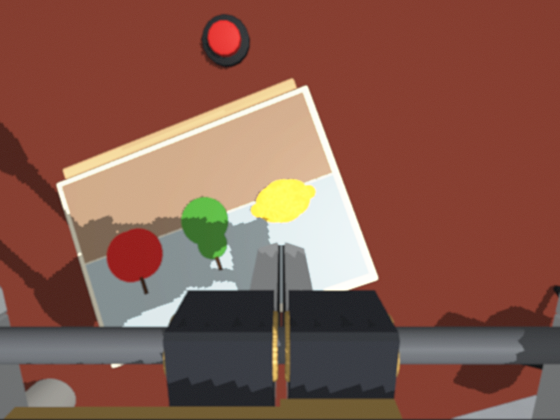

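The lemon is at (282,200), with the pear (205,225) and apple (135,255) to its left; the tool is centred over it to within 1–2 mm. I descend and hold.

{"api": "send_rows", "payload": {
  "steps": [
    [[1,0,25,0,0],[0,0,25,0,0],[0,0,25,0,0],[0,0,22,0,0],[0,0,12,0,0],[0,0,5,0,0],[0,0,0,0,0],[0,0,0,0,0],[0,0,0,0,0],[0,0,0,0,0]]
  ]
}}

```text
clock: 13.5
tool_pos: [592.5, 252.9, 111.8]
orientation: [3.14, 0.001, 2.8]
force: [-0.9, -0.1, -0.5]
finger_gap: 0.005
grasp_force: 0.0
```

{"api": "send_rows", "payload": {
  "steps": [
    [[0,0,0,0,0],[0,0,0,0,0],[0,0,0,0,0],[0,0,0,0,0],[0,0,0,0,0],[0,0,0,0,0],[0,0,0,0,0],[0,0,0,0,0],[0,0,0,0,0],[0,0,0,0,0]]
  ]
}}

```text
clock: 14.5
tool_pos: [592.0, 252.8, 110.8]
orientation: [3.141, -0.0, 2.8]
force: [-0.1, 0.4, 1.0]
finger_gap: 0.004
grasp_force: 0.0
```

{"api": "send_rows", "payload": {
  "steps": [
    [[0,0,0,0,0],[0,0,0,0,0],[0,0,0,0,0],[0,0,0,0,0],[0,0,0,0,0],[0,0,0,0,0],[0,0,0,0,0],[0,0,0,0,0],[0,0,0,0,0],[0,0,0,0,0]]
  ]
}}

```text
clock: 15.5
tool_pos: [592.0, 252.7, 110.8]
orientation: [3.141, 0.0, 2.8]
force: [0.7, -0.3, -0.3]
finger_gap: 0.005
grasp_force: 0.0
```

{"api": "send_rows", "payload": {
  "steps": [
    [[0,0,0,0,0],[0,0,-10,0,0],[0,0,-20,0,0],[0,0,-30,0,0],[0,0,-30,0,0],[0,0,-30,0,0],[0,0,-30,0,0],[0,0,-30,0,0],[10,0,-20,0,0],[20,0,0,0,0]]
  ]
}}

```text
clock: 16.5
tool_pos: [565.9, 262.9, 315.1]
orientation: [3.137, 0.007, 2.798]
force: [-0.7, 0.0, 1.0]
finger_gap: 0.007
grasp_force: 0.0
```

{"api": "send_rows", "payload": {
  "steps": [
    [[30,0,0,0,0],[30,0,0,0,0],[30,0,0,0,0],[30,0,0,0,0],[30,0,0,0,0],[30,0,0,0,0],[20,0,0,0,0],[10,0,0,0,0],[0,0,0,0,0],[0,0,0,0,0]]
  ]
}}

```text
clock: 17.5
tool_pos: [366.6, 333.1, 311.1]
orientation: [3.141, 0.001, 2.8]
force: [0.7, 0.6, -0.1]
finger_gap: 0.004
grasp_force: 0.0
```

Run:
```python
from look import *
s=state(); print(bot.job_done())
```

```text
17.5 [366.6 333.1 311.1] [3.141e+00 1.000e-03 2.800e+00] [ 0.7  0.6 -0.1] 0.004
the job is handed in; nothing more can be done
None
```

The job is handed in at 17.5 s: the larger record button was pressed fully and came up again, then the tray's yellow jar (about 2.8 s) and the painted lemon (about 2.3 s) were each pointed at from about 3 cm above, and the arm finished with its fingertips about 20 cm above the canvas.

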